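# Load the blue cover panel into its spring clip slot

## Robot

A 6-joint arm with a two-finger parallel gripper is mounted at the origin on a cart in front of the work surface, level with it; the furniture and walls round the work are solid. World frame = base frame: x ahead of the robot, y to its left, z up, the work surface at z = 0. Lengths are in mm, angles in rad, forces in N, time in s.
With the tool pointing down it reaches from about 300 to 850 mm from the base axis. Payload 5.4 kg.
Tool frame: the origin (TCP) lies on the centre line of the jaws, within the pads' length; the fingertips stand 14 mm ahead of it and the grasp point (between the pads) lies 5 mm behind it; x points along the fingers, z is the direction in which the jaws open and shut, and the axes are right-handed (so a half turn about x gives the same grasp; the last joint's range is limited). The gripper opens to 85 mm and grips with 20 to 120 N. Pads are 22 mm wide; open, the fingers measure 114 mm over their backs; the gripper's body (76 mm by 85 mm) begins 54 mm behind the grasp point. The pads swing forward as they close: fully open they stand 13 mm farther back than shut.
Start: joints at [-1.508, 0.158, 1.597, -0, 1.386, -0.21], TCP at [154.898, -553.726, 245.299] pointing down, gripper open.
Joint ranges: [-2.91, 2.91], [-0.94, 2.29], [0.18, 2.7], [-1.29, 4.43], [0.17, 2.64], [-3, 3]. Speed limits (rad/s): [2.57, 2.57, 3.14, 3.14, 3.14, 3.14].

## Interface

Orientations are given as a unit quaternion [x, y, z, w].
In Python, from rig import sensors, get_image, job_done, silhouettes, landmark_of gives the robot as it stands. The module is installed in compiled form; this text tells all that it offers.
- The arm moves only by the tool servo_tool, never from a script. Its argument "motion" is a list of rows, each an object with "offset": the shift along the tool's x, y, z in mm, a list of three; "delta_rot": the turn, a rotation vector about the tool's x, y, z in rad, a list of three. In form: [{"offset": [x, y, z], "delta_rot": [wx, wy, wz]}, ...]. A call has 1 to 8 rows; each row is the pose to reach, as a shift and turn from the pose commanded when the call began, along the tool's axes at that moment; what a row does not reach only later rows make up. A row lasts 1/10 s, in which the tool goes at most 50 mm and 8.59 degrees, less where a joint would pass 70% of its speed; a pose out of reach is approached as far as the arm can. A call with a gripper value outside its range is refused whole. "jaw" is the closure in counts, from 0 (fully open) to 255 (shut), set as the call begins (left out, the last holds). The fingers move at their own pace and stop on an object; "force" is the grip in N (left out, the last holds). Time passes only in rows, so rows that repeat a pose let the fingers close. It gives the time, the measured TCP pose, the force and the opening at its end, in the units of the state.
- sensors.get_state(): the state, without advancing time (a new reading comes with each control period).
- get_image(name): name is "scene" or "top" or "wrist"; returns a dict with "frame" (420x560x3 uint8, red, green, blue), "vfov" (degrees; the focal length in pixels is half the picture's height over the tangent of half this angle, whatever the lens; pixels are square), "cx", "cy" (the principal point, pixels), "R" (3x3) and "t" (3): a world point X has camera coordinates R X + t. Camera axes: x right, y down, z forward; pixel columns grow to the right and rows downward; lengths in mm; the calibration is good to about 2 mm. The wrist camera is an equidistant fisheye: a pixel r from the principal point sees the ray r / f radians off the axis. A picture is of the moment at which its call begins. There is no depth.
- job_done(): hands the job in, once; it reports no verdict.
Trained networks look in the newest picture that a camera, given by its name, has taken for a name from the list of things; names that differ only in an ending like _2 or _b are one class to them, and where a whole thing is asked for, a point or a joint stands for the part that bears it (a point fixed in the world has none). Each returns a list of dicts, best first, with "p" (0 to 1); they miss things now and then, are a little off and sometimes report something else, mostly with a low value. They report only what shows in the picture. A call takes as long as a camera call. They do not tell look-alikes from the thing itself.
- silhouettes(camera, target): "mask" (420x560 bool, what is visible of it) and "box" ([centre column, centre row, width, height] in pixels, round what is visible of it).
- landmark_of(camera, target): "point" ([column, row] in pixels: a listed point, or the origin of a listed thing).
The state is a dict: "t": time; "joint_positions": joint angles; "dq": joint speeds; "effort": joint torques, N m; "tool_pos": TCP position; "ee_rot": TCP orientation; "wrist_force": force on the tool from outside, world axes, zero at the start; "moment": the same for the moment, N m; "finger_gap": finger opening in mm.
Only numpy, scipy, OpenCV 4.12 (cv2) and the standard library are available. Lean on these libraries where they do the work, as an engineer would, in place of code of your own. Each camera call takes 0.05 s, during which the arm holds its last target.

## Task

The blue cover panel is ready to ship: lift it out of the grey stand and push it straight down between the sprung rollers of the dunnage rack's blue-ended slot until it is fully home, standing upright on the slot's floor and roughly centred along it, then let go. Leave the orange panel in the stand and the white panel in its slot.

Things in the scene. Friction and masses are not known exactly. Their poses are not given: they have to be found in the camera images.
- blue_panel: Blue cover panel, 110 mm wide (its x), 10 thick (y), 100 tall (z), 0.12 kg; along its bottom edge a rounded bead 15 thick, 15 high. Origin: centre of its underside; a half turn makes no difference. It stands on edge in a groove of a grey stand, the upper 60 mm free above the groove's walls; grip it across its thickness from above.
- blue_slot (a point): Centre of the floor of the rack slot with blue ends, 22 mm above the bench. x along the slot (136 mm clear), y across, z up. Two sprung rollers, 12 mm thick, along x at y = +11 and -11, 18 above the floor, gap 10, give way sideways. The panel's x goes along x. Push with about 5 to 10 N from 19 mm above the floor; under 10 mm they close over the bead. Home, panel origin = this point.
- orange_panel: Orange cover panel, same shape, size and axes as the blue one; origin at the centre of its underside. It stands in the other groove of the grey stand, 80 mm from the blue one along the panels' y (which is in which groove varies). It stays there.
- white_panel: White cover panel, same shape, size and axes; origin at the centre of its underside. It is already home in the rack's white-ended slot and stays there. The rack's three slots (blue, orange and white ends, in any order) lie side by side 75 mm apart; their coloured end cheeks are 56 mm above the bench.
There are look-alikes about, which are no part of the job. There is more than one size of the blue_panel; the one meant has the size given above.

How it is judged:
By the outcome, as a careful person would: the job done as asked, in the order asked, and still so for the second after the job is handed in, with the robot touching nothing.
It also fails if it takes over 34 s, if anything falls off the work surface, if the arm or the gripper's body presses on something with over 40 N, if the wrist force passes 120 N, or if a joint passes its speed limit or range.

## Working session

There is one attempt and no reset: what is moved stays moved. The work goes in short steps, Python scripts to look and compute and a tool call to move; the robot and the scene stay as the last step left them, time stands still between calls to the robot, and variables do not carry over. Pictures are saved under pics/ and viewed, and the job is handed in when it is done.

Besides the shell and the picture viewer there is one more tool, called after "Emit:" by a JSON object that holds its "method" and its "body", one argument or row to a line. servo_tool: Moves the arm, as the interface text tells. Its arguments: {"type":"object","properties":{"motion":{"type":"array"},"jaw":{"type":"number"},"force":{"type":"number"}},"required":["motion"]}

```bash
mkdir -p pics
cat > h.py <<'E'
import numpy as np, cv2, math
from rig import sensors, get_image, job_done, silhouettes, landmark_of
def save(n,f,scale=1):
    f=cv2.cvtColor(f,cv2.COLOR_RGB2BGR)
    if scale!=1: f=cv2.resize(f,None,fx=scale,fy=scale,interpolation=cv2.INTER_CUBIC)
    cv2.imwrite('pics/'+n+'.png',f)
def ray(im,p,fish=False):
    f=im['frame'].shape[0]/2/math.tan(math.radians(im['vfov'])/2)
    d=np.array([p[0]-im['cx'],p[1]-im['cy']])
    if fish:
        r=np.linalg.norm(d);th=r/f
        v=np.array([*(d/max(r,1e-9)*math.sin(th)),math.cos(th)])
    else: v=np.array([d[0]/f,d[1]/f,1.])
    R=np.array(im['R']);t=np.array(im['t'])
    return -R.T@t, R.T@v
def atz(im,p,z,fish=False):
    c,v=ray(im,p,fish); return c+v*(z-c[2])/v[2]
def proj(im,X,fish=False):
    f=im['frame'].shape[0]/2/math.tan(math.radians(im['vfov'])/2)
    c=np.array(im['R'])@np.array(X)+np.array(im['t'])
    if fish:
        r=np.hypot(c[0],c[1]);th=math.atan2(r,c[2]);return np.array([im['cx'],im['cy']])+f*th*c[:2]/r
    return np.array([im['cx'],im['cy']])+f*c[:2]/c[2]
E
python3 - <<'E'
from h import *
np.set_printoptions(precision=1,suppress=True)
for c in ['scene','top','wrist']:
    im=get_image(c);save(c+'0',im['frame'])
    print(c,im['vfov'],-np.array(im['R']).T@im['t'])
    if c!='wrist':
      for n in ['blue_panel','orange_panel','white_panel','blue_slot']:
        for d in landmark_of(c,n): print(n,'lm',np.array(d['point']),round(d['p'],2))
        for d in silhouettes(c,n): print(n,'sil',np.array(d['box']),round(d['p'],2))
print(sensors.get_state())
E
```

```text
scene 49.528037410316266 [-189.   515.1  844.5]
blue_panel sil [395.9 181.1   3.5  18.9] 0.47
orange_panel sil [171.3 258.1  43.4  50.9] 0.26
white_panel lm [174.5 274.5] 0.59
white_panel sil [168.1 257.2  42.5  49.8] 0.91
blue_slot lm [217.5 237.9] 0.58
blue_slot sil [219.2 233.6  63.2  49.2] 0.89
top 50.136658115703526 [ 393.4   -7.8 1143.7]
blue_panel lm [314.5 229.2] 0.73
blue_panel lm [413.8 249.3] 0.55
blue_panel sil [319.5 226.2  19.4  47.7] 0.62
blue_panel sil [419.5 249.8  28.6  29.1] 0.59
orange_panel lm [347.7 221.4] 0.68
orange_panel sil [354.6 221.1  13.4  42. ] 0.82
white_panel lm [159.8 201.3] 0.88
white_panel lm [315.1 230.7] 0.18
white_panel sil [152.1 197.9  20.7  46.9] 0.72
blue_slot lm [217.8 189.4] 0.94
blue_slot sil [217.3 186.9  42.3  65.5] 0.86
wrist 65.70646984690485 [ 233.2 -532.   374.8]
{'t': 0.95, 'joint_positions': array([-1.5,  0.2,  1.6, -0. ,  1.4, -0.2]), 'dq': array([-0., -0., -0.,  0.,  0., -0.]), 'effort': array([  0. , -39.6, -33.2,  -0. ,   0. ,   0. ]), 'tool_pos': array([ 154.9, -553.7,  245.3]), 'ee_rot': array([ 0.4,  0.6, -0.4,  0.6]), 'wrist_force': array([ 0.2, -0.4, -0.2]), 'moment': array([-0.1,  0. ,  0. ]), 'finger_gap': 85.52801909916744}
```

View pics/scene0.png

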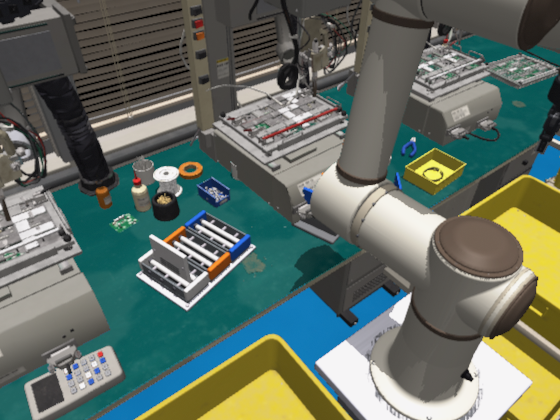

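View pics/top0.png

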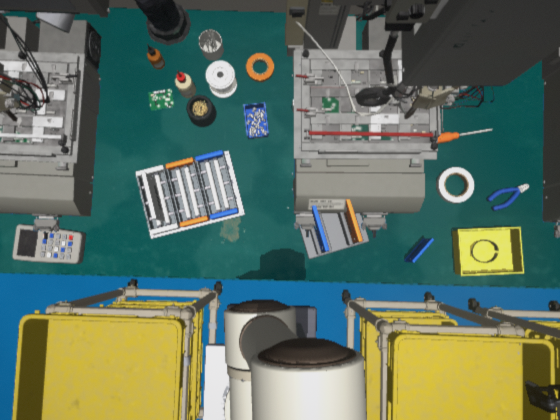

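View pics/wrist0.png

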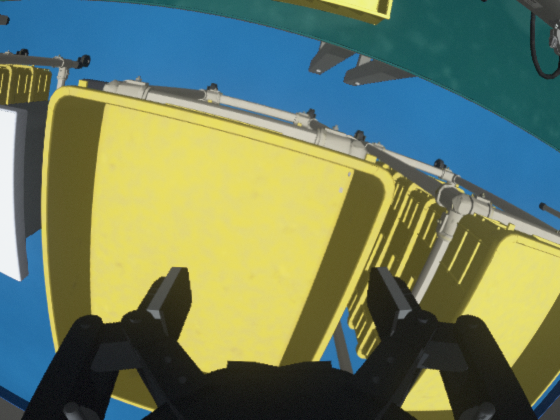

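Run:
```python
from h import *
im=get_image('top');f=im['frame']
save('stand',f[185:275,290:450],5)
save('rack',f[140:250,125:255],5)
import pickle;pickle.dump(im,open('top.pkl','wb'))
```

```text
(no output)
```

View pics/stand.png

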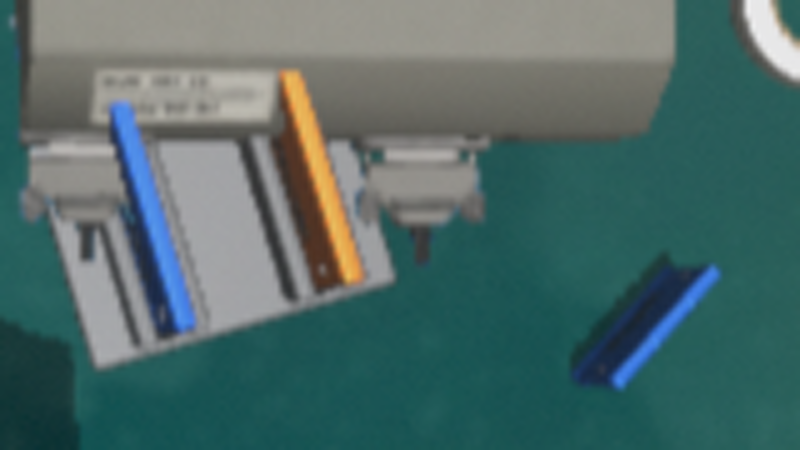

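View pics/rack.png

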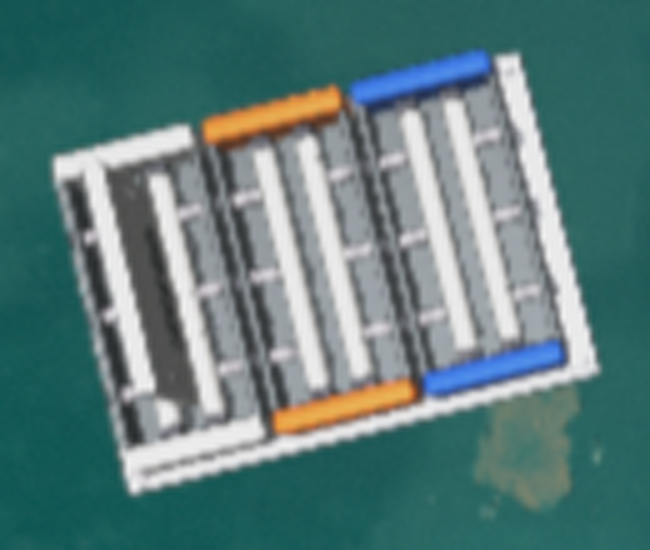

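Run:
```python
from h import *
import pickle;im=pickle.load(open('top.pkl','rb'))
np.set_printoptions(precision=1,suppress=True)
S=lambda x,y:(290+x/5-.4,185+y/5-.4)
for z in (100,115):
    a=atz(im,S(121,106),z);b=atz(im,S(183,330),z);print(z,a,b,np.linalg.norm(a-b),(a+b)/2,math.degrees(math.atan2(*(a-b)[[1,0]])))
    a=atz(im,S(290,73),z);b=atz(im,S(353,280),z);print('or',z,a,b,np.linalg.norm(a-b),(a+b)/2)
# blue small
a=atz(im,S(714,270),60);b=atz(im,S(618,384),60);print('small',np.linalg.norm(a-b))
Q=lambda x,y:(125+x/5-.4,140+y/5-.4)
# blue cheeks top center
for p in [(352,98),(488,65),(425,390),(563,352)]: print('cheek',atz(im,Q(*p),56))
for p in [(412,110),(467,345),(453,100),(511,335)]: print('roller',atz(im,Q(*p),46))
# machine front lower edge and top edge
for p,z in [((20,135),0),((645,135),0),((30,60),100),((670,60),100)]: print('mach',atz(im,S(*p),z))
for p in [(98,368),(393,280)]: print('standcorner',atz(im,S(*p),5))
from scipy.spatial.transform import Rotation as R
s=sensors.get_state();print(s['ee_rot'],R.from_quat(s['ee_rot']).as_matrix())
w=get_image('wrist');r=R.from_quat(s['ee_rot']).as_matrix();c=-np.array(w['R']).T@w['t'];print('cam in tool',r.T@(c-s['tool_pos']),'\n',r.T@np.array(w['R']).T,w['cx'],w['cy'])
```

```text
100 [498.2 -95.8 100. ] [ 394.7 -126.9  100. ] 108.06838823498603 [ 446.4 -111.3  100. ] 16.723201670216906
or 100 [ 516.  -174.4  100. ] [ 420.1 -205.3  100. ] 100.70671099255027 [ 468.  -189.9  100. ]
115 [496.7 -94.5 115. ] [ 394.7 -125.1  115. ] 106.51521128281863 [ 445.7 -109.8  115. ] 16.723201670216902
or 115 [ 514.2 -172.   115. ] [ 419.7 -202.5  115. ] 99.25933729708898 [ 467.  -187.3  115. ]
small 72.5268101126918
cheek [609.  194.2  56. ]
cheek [627.2 128.2  56. ]
cheek [466.6 152.9  56. ]
cheek [487.   86.5  56. ]
roller [605.8 166.2  46. ]
roller [490.  134.6  46. ]
roller [611.4 146.1  46. ]
roller [495.5 113.2  46. ]
mach [491.9 -52.9   0. ]
mach [ 501.  -372.4    0. ]
mach [518.6 -52.7 100. ]
mach [ 527.2 -352.1  100. ]
standcorner [374.4 -95.1   5. ]
standcorner [ 423.1 -243.6    5. ]
[ 0.4  0.6 -0.4  0.6] [[-0.   1.   0.3]
 [-0.   0.3 -1. ]
 [-1.  -0.   0. ]]
cam in tool [-129.5   81.3    0.2] 
 [[-0.  -0.3  0.9]
 [-0.  -0.9 -0.3]
 [ 1.  -0.   0. ]] 278.8290331978166 206.233983166401
```

Run:
```python
from h import *
np.set_printoptions(precision=1,suppress=True)
im=get_image('scene');f=im['frame'];save('sc1',f[70:250,180:350],4)
import pickle;pickle.dump(im,open('scene.pkl','wb'))
for X in [(497,-53,0),(497,-53,100),(497,-53,150),(497,-53,200),(497,-53,250),(497,-150,100),(497,-150,150),(497,-150,200)]:
    p=proj(im,X);print(X,p,(p-[180,70])*4)
```

```text
(497, -53, 0) [289.6 224.5] [438.3 618. ]
(497, -53, 100) [290.5 196. ] [442. 504.]
(497, -53, 150) [291.  180.5] [444.1 441.9]
(497, -53, 200) [291.6 164. ] [446.3 375.9]
(497, -53, 250) [292.1 146.4] [448.6 305.6]
(497, -150, 100) [319.2 181.9] [557.  447.6]
(497, -150, 150) [320.6 166.5] [562.3 386.2]
(497, -150, 200) [322.  150.3] [567.9 321.1]
```

View pics/sc1.png

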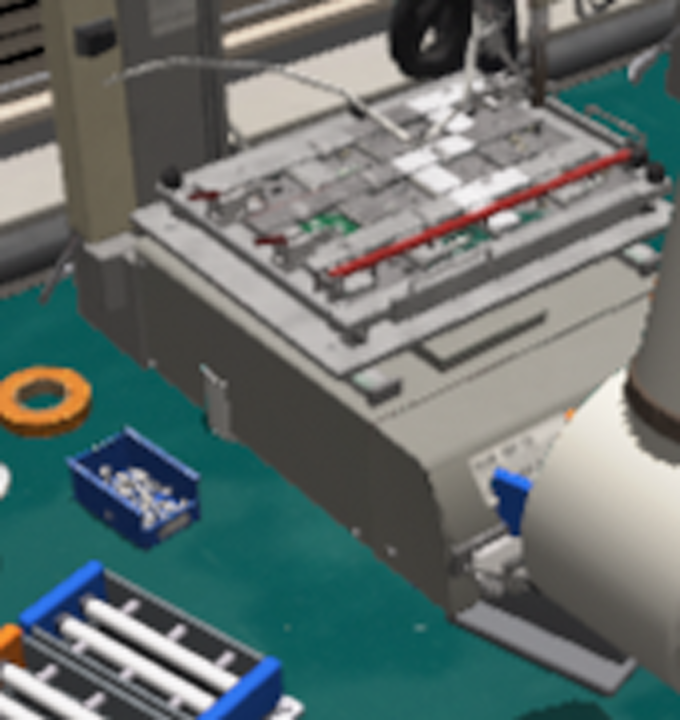

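```bash
cat >> h.py <<'E'
from scipy.spatial.transform import Rotation as Rot
def plan(pos,zang):
    "offset & delta_rot to reach pos with tool straight down and jaw axis z at zang deg (world)"
    s=sensors.get_state();r=Rot.from_quat(s['ee_rot']).as_matrix()
    a=math.radians(zang);z=np.array([math.cos(a),math.sin(a),0]);x=np.array([0,0,-1.]);y=np.cross(z,x)
    T=np.stack([x,y,z],1)
    return r.T@(np.array(pos)-s['tool_pos']), Rot.from_matrix(r.T@T).as_rotvec(), s
E
python3 - <<'E'
from h import *
np.set_printoptions(precision=4,suppress=True)
print(plan((446,-110.5,250),-73.3))
E
```

```text
(array([  -4.68  ,  399.7343, -348.3959]), array([-0.0187, -0.    , -0.    ]), {'t': 1.1, 'joint_positions': array([-1.5081,  0.1584,  1.597 ,  0.    ,  1.3862, -0.2101]), 'dq': array([-0.0014,  0.    ,  0.0004,  0.0007, -0.0026, -0.0008]), 'effort': array([ -0.0009, -39.6008, -33.1707,  -0.0003,   0.0005,  -0.    ]), 'tool_pos': array([ 154.9119, -553.7096,  245.3031]), 'ee_rot': array([ 0.4274,  0.5633, -0.4274,  0.5633]), 'wrist_force': array([-0.0767,  0.3515, -0.1996]), 'moment': array([-0.0612,  0.0085,  0.0641]), 'finger_gap': 85.04894712419971})
```

Emit:
{"method": "servo_tool", "body": {
  "motion": [
    {"offset": [0, 20, -17], "delta_rot": [0, 0, 0]},
    {"offset": [-1, 56, -49], "delta_rot": [0, 0, 0]},
    {"offset": [-2, 92, -80], "delta_rot": [0, 0, 0]},
    {"offset": [-3, 128, -112], "delta_rot": [0, 0, 0]},
    {"offset": [-4, 164, -143], "delta_rot": [-0.01, 0, 0]},
    {"offset": [-5, 200, -175], "delta_rot": [-0.019, 0, 0]},
    {"offset": [-5, 236, -206], "delta_rot": [-0.019, 0, 0]},
    {"offset": [-5, 272, -237], "delta_rot": [-0.019, 0, 0]}
  ]
}}

```text
t: 1.9
tool_pos: [353.7, -250.6, 250.6]
ee_rot: [0.422, 0.567, -0.422, 0.568]
wrist_force: [1.2, -0.9, -0.7]
finger_gap: 85.7
```

Emit:
{"method": "servo_tool", "body": {
  "motion": [
    {"offset": [0, 36, -31], "delta_rot": [0, 0, 0]},
    {"offset": [0, 70, -61], "delta_rot": [0, 0, 0]},
    {"offset": [0, 100, -87], "delta_rot": [0, 0, 0]},
    {"offset": [0, 120, -104], "delta_rot": [0, 0, 0]},
    {"offset": [0, 128, -111], "delta_rot": [0, 0, 0]},
    {"offset": [0, 128, -111], "delta_rot": [0, 0, 0]},
    {"offset": [0, 128, -111], "delta_rot": [0, 0, 0]}
  ]
}}

```text
t: 2.6
tool_pos: [443.3, -109.9, 250.3]
ee_rot: [0.422, 0.567, -0.422, 0.567]
wrist_force: [-0.3, -0.5, -0.6]
finger_gap: 85.5
```

Run:
```python
from h import *
np.set_printoptions(precision=4,suppress=True)
import pickle
im=get_image('wrist');save('w1',im['frame']);pickle.dump(im,open('w1.pkl','wb'))
im=get_image('top');save('t1',im['frame'][140:290,120:400],2.8);pickle.dump(im,open('t1.pkl','wb'))
im=get_image('scene');save('s1',im['frame'][100:320,120:400],2.8);pickle.dump(im,open('s1.pkl','wb'))
s=sensors.get_state();print(s['t'],s['tool_pos'],s['joint_positions'],s['wrist_force'])
```

```text
2.75 [ 443.2084 -110.1715  250.3073] [-0.5091 -0.1621  1.9071 -0.0003  1.3966  0.7719] [ 0.3123 -0.7264  0.4552]
```

View pics/w1.png

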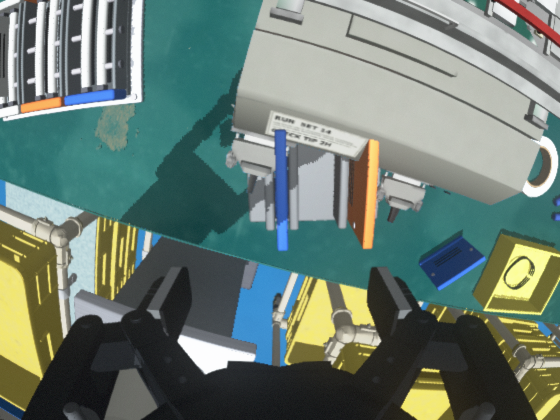

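View pics/s1.png

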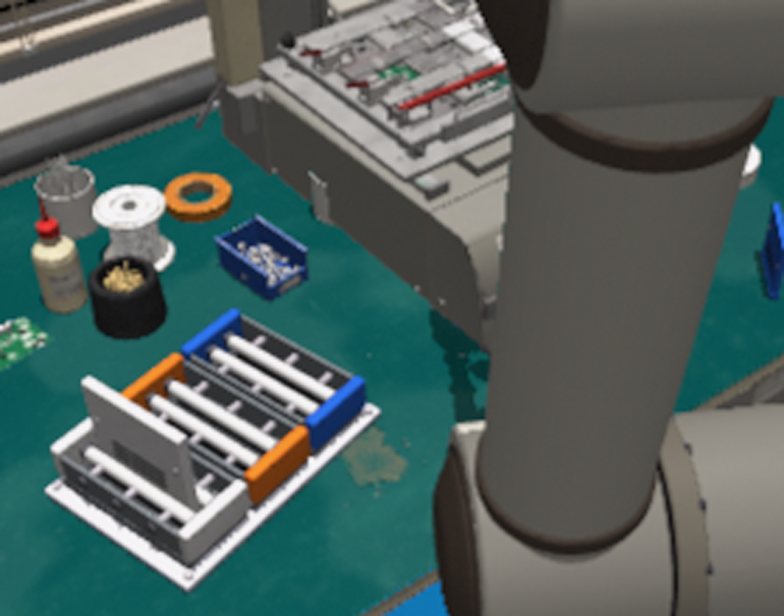

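Run:
```python
from h import *
import pickle
im=pickle.load(open('w1.pkl','rb'));save('w1c',im['frame'][120:260,235:395],5)
im=pickle.load(open('t1.pkl','rb'));save('t1c',im['frame'][185:275,290:450],5)
```

```text
(no output)
```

View pics/w1c.png

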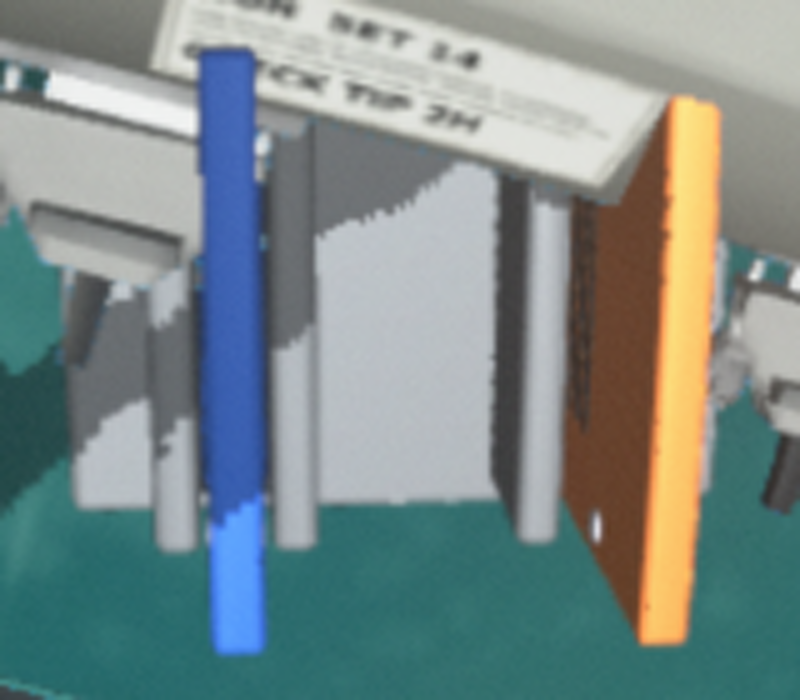

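Run:
```python
from h import *
import pickle
from scipy.optimize import least_squares
np.set_printoptions(precision=1,suppress=True)
w=pickle.load(open('w1.pkl','rb'));t=pickle.load(open('top.pkl','rb'))
W=lambda x,y:(235+x/5-.4,120+y/5-.4)
S=lambda x,y:(290+x/5-.4,185+y/5-.4)
for z in (95,105,115,125):
    a=atz(w,W(227,52),z,1);b=atz(w,W(240,652),z,1);print(z,a,b,np.linalg.norm(a-b),(a+b)/2,math.degrees(math.atan2(*(a-b)[[1,0]])))
for pw,pt in [((227,52),(121,106)),((240,652),(183,330))]:
    g=lambda X:np.r_[proj(w,X,1)-W(*pw),proj(t,X)-S(*pt)]
    r=least_squares(g,[446,-110,105]);print('tri',r.x,r.fun)
g=lambda X:np.r_[proj(w,X[:3]+55*np.array([math.cos(X[3]),math.sin(X[3]),0]),1)-W(227,52),proj(w,X[:3]-55*np.array([math.cos(X[3]),math.sin(X[3]),0]),1)-W(240,652)]
r=least_squares(g,[446,-110,105,.29]);print(r.x,math.degrees(r.x[3]),r.fun)
```

```text
95 [496.7 -95.3  95. ] [ 387.3 -130.9   95. ] 115.11918950850283 [ 442.  -113.1   95. ] 18.01294877471668
105 [497.6 -95.  105. ] [ 392.  -129.4  105. ] 111.07603497906484 [ 444.8 -112.2  105. ] 18.012948774716676
115 [498.5 -94.7 115. ] [ 396.7 -127.8  115. ] 107.03288044962666 [ 447.6 -111.3  115. ] 18.012948774716676
125 [499.3 -94.4 125. ] [ 401.4 -126.3  125. ] 102.9897259201886 [ 450.3 -110.3  125. ] 18.012948774716673
tri [497.7 -95.  105.9] [ 0.   0.  -0.1 -0. ]
tri [ 394.9 -128.   111.3] [-0.4 -0.1  1.1 -0.1]
[ 445.5 -112.   107.7    0.3] 18.012948774716477 [-0.  0. -0.  0.]
```

Run:
```python
from h import *
import pickle
from scipy.optimize import least_squares
np.set_printoptions(precision=1,suppress=True)
s=pickle.load(open('scene.pkl','rb'));t=pickle.load(open('top.pkl','rb'))
for ps,pt in [((265,163),(294,157)),((285,185),(296,197)),((292,221),(296,212))]:
    g=lambda X:np.r_[proj(s,X)-ps,proj(t,X)-pt]
    r=least_squares(g,[550,-50,105]);print('tri',r.x,r.fun)
print(plan((445.5,-112,250),-72.3)[:2])
```

```text
tri [601.4 -46.3 145.5] [-1.  -0.1  0.6  0.6]
tri [515.7 -51.5 124.3] [ 0.7  0.1 -0.5 -0.4]
tri [490.5 -57.5  15.1] [ 0.5  0.  -0.4 -0.3]
(array([0.3, 1.7, 2.4]), array([-0.,  0.,  0.]))
```

Emit:
{"method": "servo_tool", "body": {
  "motion": [
    {"offset": [10, 1.7, 2.4], "delta_rot": [-0.0175, 0, 0]},
    {"offset": [40, 1.7, 2.4], "delta_rot": [-0.0175, 0, 0]},
    {"offset": [75, 1.7, 2.4], "delta_rot": [-0.0175, 0, 0]},
    {"offset": [105, 1.7, 2.4], "delta_rot": [-0.0175, 0, 0]},
    {"offset": [130, 1.7, 2.4], "delta_rot": [-0.0175, 0, 0]},
    {"offset": [150, 1.7, 2.4], "delta_rot": [-0.0175, 0, 0]},
    {"offset": [162, 1.7, 2.4], "delta_rot": [-0.0175, 0, 0]},
    {"offset": [162, 1.7, 2.4], "delta_rot": [-0.0175, 0, 0]}
  ]
}}

```text
t: 3.55
tool_pos: [444.5, -110.5, 86.3]
ee_rot: [0.417, 0.572, -0.417, 0.57]
wrist_force: [-0.2, -0.8, 0.7]
finger_gap: 85.7
```

Run:
```python
from h import *
np.set_printoptions(precision=4,suppress=True)
im=get_image('wrist');save('w2',im['frame'])
s=sensors.get_state();print(s['t'],s['tool_pos'],s['wrist_force'],s['finger_gap'])
```

```text
3.6 [ 445.5009 -110.9645   87.7687] [ 0.9582 -0.3885  0.111 ] 85.52500765286165
```

View pics/w2.png

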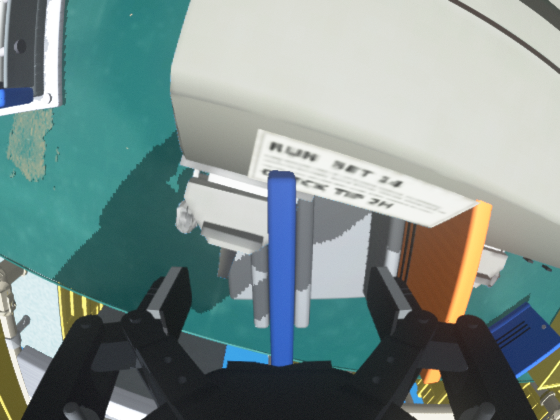

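Emit:
{"method": "servo_tool", "body": {
  "motion": [
    {"offset": [0, 0, 0], "delta_rot": [0, 0, 0]},
    {"offset": [0, 0, 0], "delta_rot": [0, 0, 0]},
    {"offset": [0, 0, 0], "delta_rot": [0, 0, 0]},
    {"offset": [0, 0, 0], "delta_rot": [0, 0, 0]},
    {"offset": [0, 0, 0], "delta_rot": [0, 0, 0]},
    {"offset": [0, 0, 0], "delta_rot": [0, 0, 0]},
    {"offset": [0, 0, 0], "delta_rot": [0, 0, 0]},
    {"offset": [0, 0, 0], "delta_rot": [0, 0, 0]}
  ],
  "jaw": 255,
  "force": 60
}}

```text
t: 4.4
tool_pos: [446.3, -111.1, 88.7]
ee_rot: [0.417, 0.571, -0.417, 0.571]
wrist_force: [-0.4, 0.0, 3.1]
finger_gap: 9.1
```

Run:
```python
from h import *
np.set_printoptions(precision=4,suppress=True)
s=sensors.get_state();print(s['t'],s['tool_pos'],s['wrist_force'],s['moment'],s['finger_gap'])
```

```text
4.4 [ 446.3153 -111.0747   88.6834] [-0.3665  0.01    3.0683] [-0.0097  0.0134  0.0713] 9.121541062129625
```

Emit:
{"method": "servo_tool", "body": {
  "motion": [
    {"offset": [-8, 0, 0], "delta_rot": [0, 0, 0]},
    {"offset": [-25, 0, 0], "delta_rot": [0, 0, 0]},
    {"offset": [-50, 0, 0], "delta_rot": [0, 0, 0]},
    {"offset": [-80, 0, 0], "delta_rot": [0, 0, 0]},
    {"offset": [-110, 0, 0], "delta_rot": [0, 0, 0]},
    {"offset": [-135, 0, 0], "delta_rot": [0, 0, 0]},
    {"offset": [-145, 0, 0], "delta_rot": [0, 0, 0]},
    {"offset": [-145, 0, 0], "delta_rot": [0, 0, 0]}
  ]
}}

```text
t: 5.2
tool_pos: [446.5, -111.2, 234.5]
ee_rot: [0.417, 0.57, -0.417, 0.572]
wrist_force: [0.5, -0.1, -1.6]
finger_gap: 9.4
```

Run:
```python
from h import *
np.set_printoptions(precision=4,suppress=True)
import pickle
im=get_image('wrist');save('w3',im['frame']);pickle.dump(im,open('w3.pkl','wb'))
im=get_image('scene');save('s3',im['frame'][100:320,120:400],2.8);pickle.dump(im,open('s3.pkl','wb'))
s=sensors.get_state();print(s['t'],s['tool_pos'],s['wrist_force'],s['moment'],s['finger_gap'],s['ee_rot'])
for i in ['blue_slot']:
  for c in ['wrist','scene']:
    print(c,[(d['point'],d['p']) for d in landmark_of(c,i)])
f=im['frame']; save('s3r',f[200:310,130:260],6)
```

```text
5.3 [ 445.2447 -110.4809  231.8981] [ 1.1872 -0.4062 -1.7729] [ 0.0207 -0.0423 -0.0643] 9.499777532033095 [ 0.4169  0.5719 -0.4171  0.5702]
wrist [([97.2, 34.5], 0.89)]
scene [([217.1, 240.2], 0.71)]
```

View pics/w3.png

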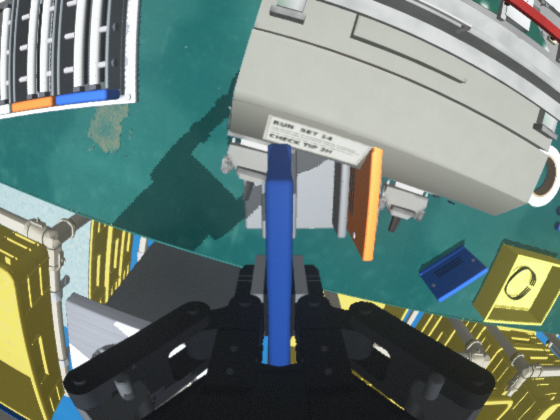

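View pics/s3r.png

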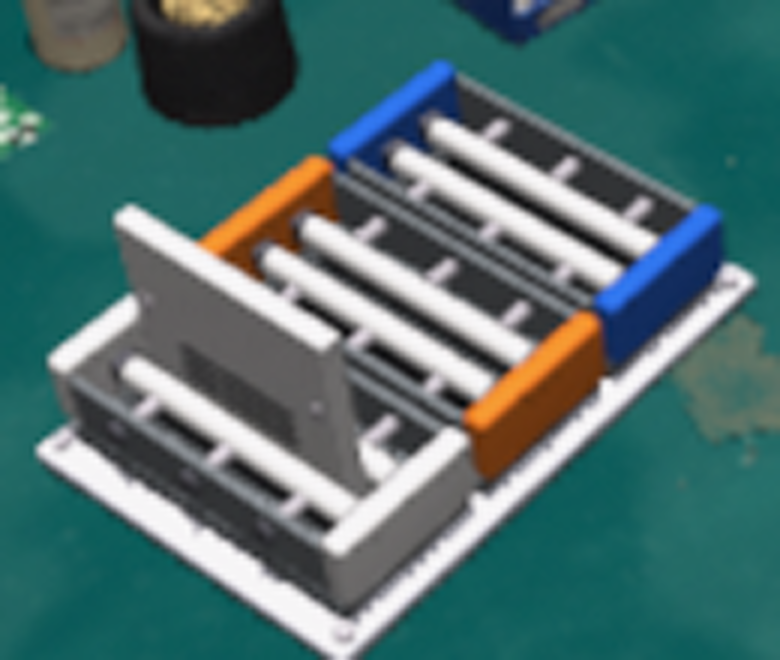

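Run:
```python
from h import *
import pickle
np.set_printoptions(precision=1,suppress=True)
s=pickle.load(open('s3.pkl','rb'));t=pickle.load(open('top.pkl','rb'));w=pickle.load(open('w3.pkl','rb'))
print('net z22',atz(t,(217.8,189.4),22),atz(s,(217.1,240.2),22),atz(w,(97.2,34.5),22,1))
C=lambda x,y:(130+x/6-.4,200+y/6-.4)
for p in [(340,148),(440,68),(600,300),(705,212)]: print('scene cheek',atz(s,C(*p),56))
for p in [(395,150),(615,278),(433,122),(650,242)]: print('scene roller',atz(s,C(*p),44))
print(plan((545+0.29*80,141-.957*80,235),-74))
```

```text
net z22 [540.5 140.   22. ] [543.8 143.9  22. ] [548.6 138.1  22. ]
scene cheek [607.5 191.2  56. ]
scene cheek [626.1 132.4  56. ]
scene cheek [469.  152.1  56. ]
scene cheek [484.9  91.1  56. ]
scene roller [604.7 168.4  44. ]
scene roller [485.7 135.1  44. ]
scene roller [610.2 146.7  44. ]
scene roller [494.2 112.5  44. ]
(array([  -3.7,  170.5, -129. ]), array([ 0., -0.,  0.]), {'t': 5.4, 'joint_positions': array([-0.5, -0.1,  1.9,  0. ,  1.4,  0.8]), 'dq': array([-0.,  0., -0.,  0.,  0., -0.]), 'effort': array([  0. , -28.1, -33.7,   0. ,  -0. ,   0. ]), 'tool_pos': array([ 445. , -110.4,  231.4]), 'ee_rot': array([ 0.4,  0.6, -0.4,  0.6]), 'wrist_force': array([ 0.1,  1. , -1.5]), 'moment': array([-0.1, -0. ,  0. ]), 'finger_gap': 9.188280470357395})
```

Emit:
{"method": "servo_tool", "body": {
  "motion": [
    {"offset": [-8, 5, -18], "delta_rot": [0.0, 0, 0]},
    {"offset": [-18, 15, -50], "delta_rot": [0.01, 0, 0]},
    {"offset": [-18, 40, -85], "delta_rot": [0.02, 0, 0]},
    {"offset": [-18, 75, -110], "delta_rot": [0.03, 0, 0]},
    {"offset": [-18, 110, -125], "delta_rot": [0.03, 0, 0]},
    {"offset": [-18, 145, -129], "delta_rot": [0.03, 0, 0]},
    {"offset": [-18, 165, -129], "delta_rot": [0.03, 0, 0]},
    {"offset": [-18, 171, -129], "delta_rot": [0.03, 0, 0]}
  ]
}}

```text
t: 6.2
tool_pos: [570.1, 64.9, 249.3]
ee_rot: [0.425, 0.566, -0.426, 0.564]
wrist_force: [-0.2, 0.1, -1.7]
finger_gap: 9.3
```

Emit:
{"method": "servo_tool", "body": {
  "motion": [
    {"offset": [0, 0, 0], "delta_rot": [0, 0, 0]},
    {"offset": [0, 0, 0], "delta_rot": [0, 0, 0]},
    {"offset": [0, 0, 0], "delta_rot": [0, 0, 0]},
    {"offset": [0, 0, 0], "delta_rot": [0, 0, 0]}
  ]
}}

```text
t: 6.6
tool_pos: [569.0, 63.7, 251.4]
ee_rot: [0.426, 0.565, -0.426, 0.565]
wrist_force: [-0.4, -1.1, -0.7]
finger_gap: 9.2
```

Run:
```python
from h import *
np.set_printoptions(precision=4,suppress=True)
import pickle
im=get_image('wrist');save('w4',im['frame'],1.4);pickle.dump(im,open('w4.pkl','wb'))
s=sensors.get_state();print(s['t'],s['tool_pos'],s['wrist_force'],s['moment'],s['finger_gap'],s['ee_rot'])
```

```text
6.65 [569.1822  63.7125 251.5303] [ 0.766  -0.7205 -1.1435] [-0.0205  0.036   0.0416] 9.314357298235928 [ 0.4257  0.5645 -0.4257  0.5647]
```

View pics/w4.png

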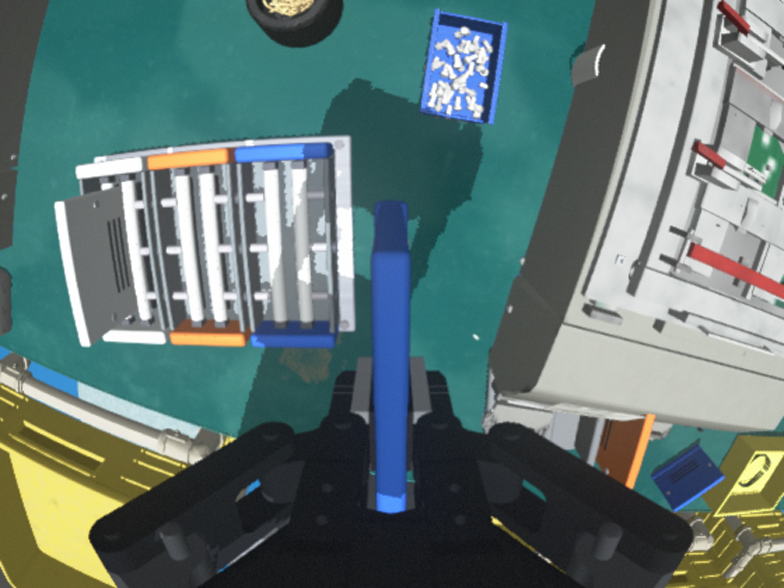

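Run:
```python
from h import *
import pickle
w=pickle.load(open('w4.pkl','rb'));save('w4c',w['frame'][95:255,155:260],4.8 if 0 else 3.7)
save('w4c',w['frame'][95:255,155:260],3.7)
f=cv2.resize(w['frame'][98:173,160:260],None,fx=7,fy=7,interpolation=cv2.INTER_CUBIC);save('w4a',f)
f=cv2.resize(w['frame'][175:255,160:260],None,fx=7,fy=7,interpolation=cv2.INTER_CUBIC);save('w4b',f)
```

```text
(no output)
```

View pics/w4a.png

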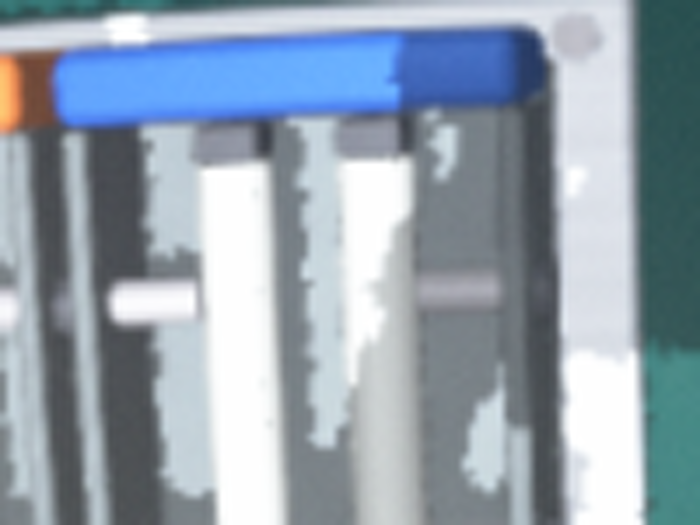

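View pics/w4b.png

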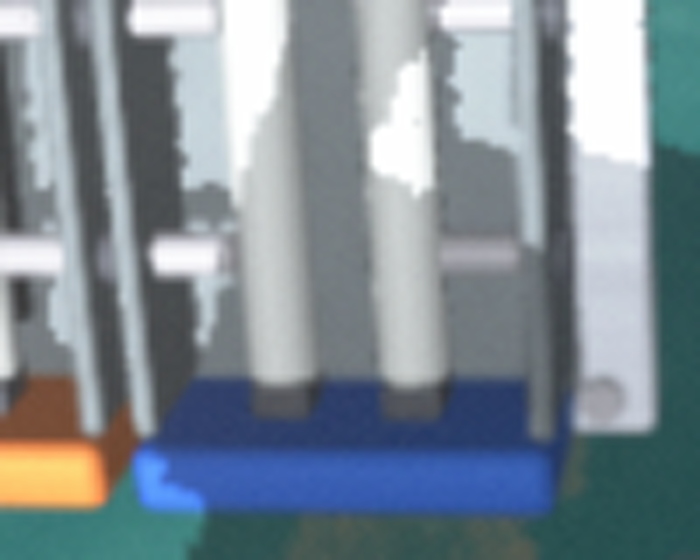

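Run:
```python
from h import *
import pickle
np.set_printoptions(precision=2,suppress=True)
w=pickle.load(open('w4.pkl','rb'))
A=lambda x,y:(160+x/7-.43,98+y/7-.43)
B=lambda x,y:(160+x/7-.43,175+y/7-.43)
pts=[atz(w,p,40,1)[:2] for p in (A(236,165),B(282,380),A(377,165),B(412,380))]
for p in pts: print(p)
for a,b in ((0,1),(2,3)):
    d=pts[a]-pts[b];print(np.linalg.norm(d),math.degrees(math.atan2(d[1],d[0])))
print('spacing',np.linalg.norm(pts[0]-pts[2]),np.linalg.norm(pts[1]-pts[3]),'center',np.mean(pts,0))
ch=[atz(w,p,56,1)[:2] for p in (A(60,90),A(540,65),B(140,480),B(552,480))]
for p in ch: print(p)
print(np.mean(ch,0))
# held panel top edge
z=sensors.get_state()['tool_pos'][2]+20
for p in [(391/1.4,252/1.4),(390/1.4,497/1.4)]: print('panel top',atz(w,p,z,1))
```

```text
[603.59 167.57]
[485.19 134.35]
[608.8  146.15]
[491.49 113.16]
122.96910461694647 15.673006796031425
121.8556839244553 15.704008875186567
spacing 22.04384224876694 22.09884787071295 center [547.27 140.31]
[610.36 192.79]
[630.34 124.09]
[468.41 151.95]
[488.33  86.66]
[549.36 138.87]
panel top [621.06  78.11 271.53]
panel top [542.64  55.97 271.53]
```

Run:
```python
from h import *
np.set_printoptions(precision=4,suppress=True)
print(plan((548.1,140.5,250),-74.3)[:2],sensors.get_state()['tool_pos'])
```

```text
(array([  1.5213,   0.8605, -79.6245]), array([ 0.0047,  0.0001, -0.0002])) [569.1822  63.7125 251.5303]
```

Emit:
{"method": "servo_tool", "body": {
  "motion": [
    {"offset": [1, 0.5, -20], "delta_rot": [0.005, 0, 0]},
    {"offset": [1, 0.9, -50], "delta_rot": [0.005, 0, 0]},
    {"offset": [1, 0.9, -75], "delta_rot": [0.005, 0, 0]},
    {"offset": [15, 0.9, -79.6], "delta_rot": [0.005, 0, 0]},
    {"offset": [45, 0.9, -79.6], "delta_rot": [0.005, 0, 0]},
    {"offset": [80, 0.9, -79.6], "delta_rot": [0.005, 0, 0]},
    {"offset": [105, 0.9, -79.6], "delta_rot": [0.005, 0, 0]},
    {"offset": [114, 0.9, -79.6], "delta_rot": [0.005, 0, 0]}
  ]
}}

```text
t: 7.45
tool_pos: [546.0, 140.0, 133.4]
ee_rot: [0.426, 0.565, -0.429, 0.562]
wrist_force: [0.3, -0.5, -1.6]
finger_gap: 9.4
```

Emit:
{"method": "servo_tool", "body": {
  "motion": [
    {"offset": [0, 0, 0], "delta_rot": [0, 0, 0]},
    {"offset": [0, 0, 0], "delta_rot": [0, 0, 0]},
    {"offset": [0, 0, 0], "delta_rot": [0, 0, 0]}
  ]
}}

```text
t: 7.75
tool_pos: [549.9, 140.7, 139.3]
ee_rot: [0.428, 0.563, -0.426, 0.565]
wrist_force: [1.0, 0.0, -1.7]
finger_gap: 9.4
```

Run:
```python
from h import *
np.set_printoptions(precision=4,suppress=True)
import pickle
im=get_image('wrist');save('w5',im['frame'],1.4)
im=get_image('scene');save('s5',im['frame'][190:310,130:270],5)
im=get_image('top');save('t5',im['frame'][130:250,125:265],5)
print(plan((548.1,140.5,137),-74.3))
```

```text
(array([ 1.5876, -1.2737, -0.0097]), array([ 0.0003,  0.0006, -0.0022]), {'t': 7.9, 'joint_positions': array([ 0.0379,  0.2414,  1.7217, -0.    ,  1.1762,  1.3344]), 'dq': array([ 0.001 ,  0.0055,  0.0086,  0.0017, -0.0032,  0.0017]), 'effort': array([ -0.0408, -40.8096, -31.0117,  -0.0022,  -0.0116,  -0.0006]), 'tool_pos': array([549.325 , 140.8356, 138.5904]), 'ee_rot': array([ 0.4274,  0.563 , -0.4264,  0.5643]), 'wrist_force': array([ 0.0769,  0.1752, -0.642 ]), 'moment': array([ 0.0815, -0.0156, -0.0256]), 'finger_gap': 9.302261874234837})
```

View pics/s5.png

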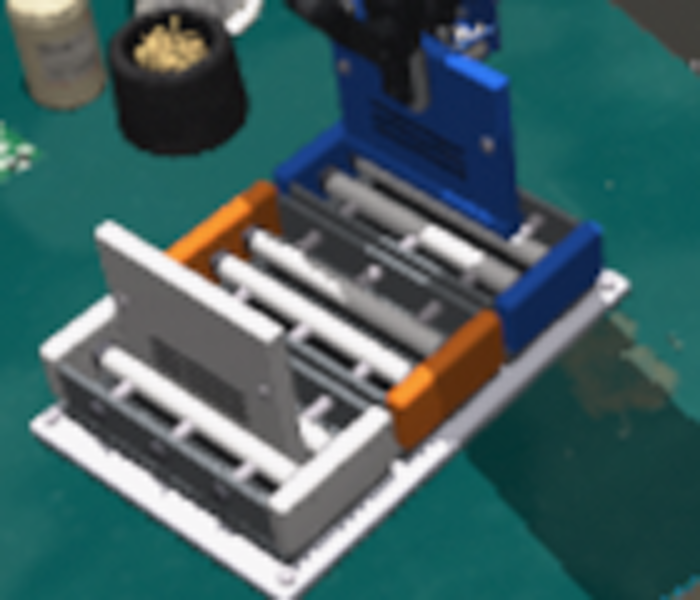

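View pics/w5.png

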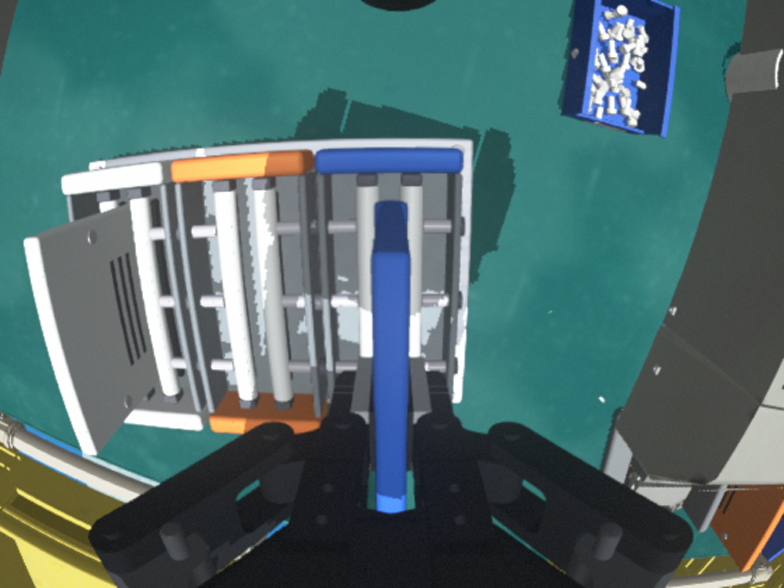

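Emit:
{"method": "servo_tool", "body": {
  "motion": [
    {"offset": [5, -1, 0], "delta_rot": [0, 0, 0]},
    {"offset": [10, -1, 0], "delta_rot": [0, 0, 0]},
    {"offset": [14, -1, 0], "delta_rot": [0, 0, 0]},
    {"offset": [17, -1, 0], "delta_rot": [0, 0, 0]},
    {"offset": [20, -1, 0], "delta_rot": [0, 0, 0]},
    {"offset": [22, -1, 0], "delta_rot": [0, 0, 0]}
  ]
}}

```text
t: 8.5
tool_pos: [547.5, 140.4, 116.5]
ee_rot: [0.426, 0.564, -0.427, 0.564]
wrist_force: [-5.4, -1.5, 10.2]
finger_gap: 9.0
```

Emit:
{"method": "servo_tool", "body": {
  "motion": [
    {"offset": [2, 0, 0], "delta_rot": [0, 0, 0]},
    {"offset": [4, 0, 0], "delta_rot": [0, 0, 0]},
    {"offset": [6, 0, 0], "delta_rot": [0, 0, 0]},
    {"offset": [8, 0, 0], "delta_rot": [0, 0, 0]}
  ]
}}

```text
t: 8.9
tool_pos: [547.1, 140.5, 106.1]
ee_rot: [0.427, 0.564, -0.427, 0.563]
wrist_force: [1.9, -0.5, -8.2]
finger_gap: 9.2
```

Emit:
{"method": "servo_tool", "body": {
  "motion": [
    {"offset": [1.5, 0, 0], "delta_rot": [0, 0, 0]},
    {"offset": [3, 0, 0], "delta_rot": [0, 0, 0]},
    {"offset": [3.5, 0, 0], "delta_rot": [0, 0, 0]},
    {"offset": [3.5, 0, 0], "delta_rot": [0, 0, 0]}
  ]
}}

```text
t: 9.3
tool_pos: [547.2, 140.4, 103.5]
ee_rot: [0.427, 0.564, -0.427, 0.563]
wrist_force: [-1.0, -1.8, -6.2]
finger_gap: 9.4
```

Run:
```python
from h import *
np.set_printoptions(precision=3,suppress=True)
im=get_image('scene');save('s6',im['frame'][190:310,130:270],5)
s=sensors.get_state();print(s['t'],s['tool_pos'],s['wrist_force'],s['moment'],s['finger_gap'])
```

```text
9.35 [547.146 140.408 103.502] [-1.499 -1.346 -6.459] [-0.277  0.092  0.154] 9.022840275326883
```

View pics/s6.png

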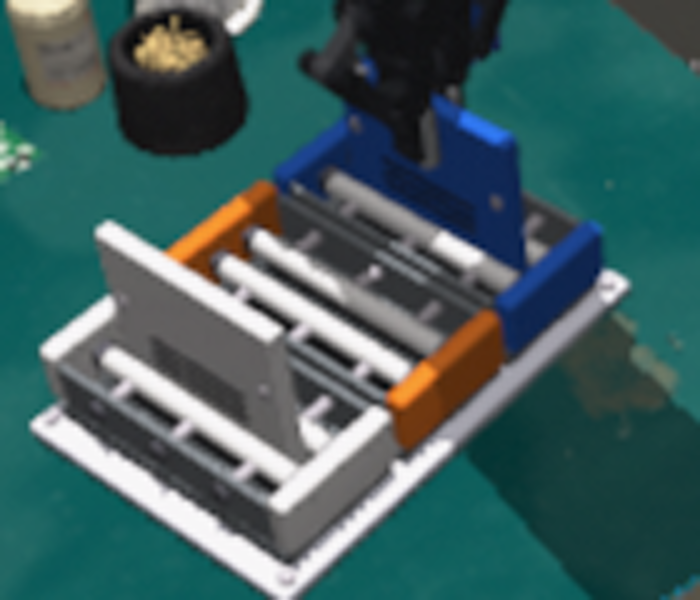

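Emit:
{"method": "servo_tool", "body": {
  "motion": [
    {"offset": [1, 0, 0], "delta_rot": [0, 0, 0]},
    {"offset": [2, 0, 0], "delta_rot": [0, 0, 0]},
    {"offset": [2, 0, 0], "delta_rot": [0, 0, 0]}
  ]
}}

```text
t: 9.65
tool_pos: [547.7, 140.6, 102.2]
ee_rot: [0.427, 0.564, -0.427, 0.564]
wrist_force: [-2.4, -1.1, -0.9]
finger_gap: 9.1
```

Emit:
{"method": "servo_tool", "body": {
  "motion": [
    {"offset": [1, 0, 0], "delta_rot": [0, 0, 0]},
    {"offset": [1.5, 0, 0], "delta_rot": [0, 0, 0]},
    {"offset": [1.5, 0, 0], "delta_rot": [0, 0, 0]}
  ]
}}

```text
t: 9.95
tool_pos: [547.8, 140.6, 100.8]
ee_rot: [0.427, 0.564, -0.427, 0.564]
wrist_force: [-2.5, -1.2, 1.9]
finger_gap: 9.4
```

Emit:
{"method": "servo_tool", "body": {
  "motion": [
    {"offset": [1, 0, 0], "delta_rot": [0, 0, 0]},
    {"offset": [2, 0, 0], "delta_rot": [0, 0, 0]},
    {"offset": [3, 0, 0], "delta_rot": [0, 0, 0]},
    {"offset": [3, 0, 0], "delta_rot": [0, 0, 0]}
  ]
}}

```text
t: 10.35
tool_pos: [547.9, 140.5, 100.7]
ee_rot: [0.427, 0.564, -0.427, 0.564]
wrist_force: [-12.1, -3.2, 22.5]
finger_gap: 9.3
```

Run:
```python
from h import *
np.set_printoptions(precision=3,suppress=True)
im=get_image('scene');save('s7',im['frame'][190:310,130:270],5)
im=get_image('wrist');save('w7',im['frame'],1.4)
s=sensors.get_state();print(s['t'],s['tool_pos'],s['wrist_force'],s['moment'],s['finger_gap'])
```

```text
10.45 [547.95  140.527 100.702] [-13.118  -2.566  20.87 ] [-0.436  2.178  0.15 ] 9.285054724271637
```

View pics/s7.png

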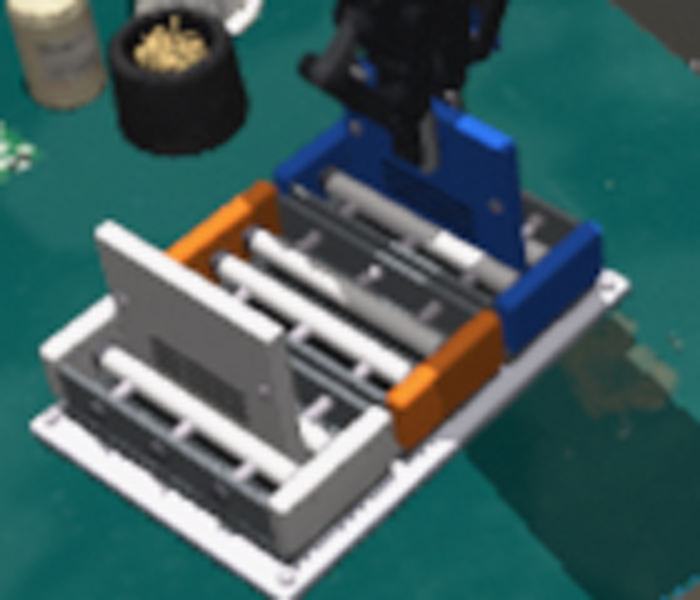

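View pics/w7.png

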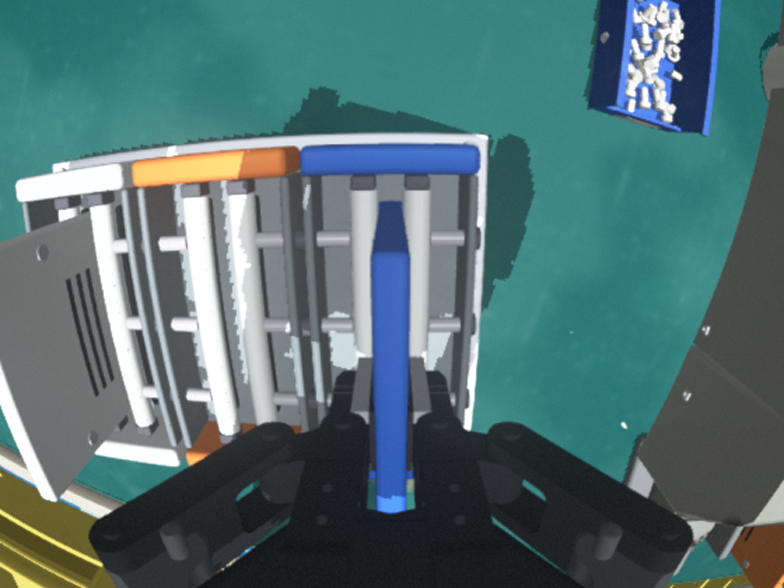

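Emit:
{"method": "servo_tool", "body": {
  "motion": [
    {"offset": [-3, 0, 0], "delta_rot": [0, 0, 0]},
    {"offset": [-3.5, 0, 0], "delta_rot": [0, 0, 0]},
    {"offset": [-3.5, 0, 0], "delta_rot": [0, 0, 0]}
  ]
}}

```text
t: 10.75
tool_pos: [547.9, 140.6, 100.7]
ee_rot: [0.427, 0.563, -0.427, 0.564]
wrist_force: [0.1, -0.7, -1.7]
finger_gap: 9.3
```

Emit:
{"method": "servo_tool", "body": {
  "motion": [
    {"offset": [0, 0, 0], "delta_rot": [0, 0, 0]},
    {"offset": [0, 0, 0], "delta_rot": [0, 0, 0]},
    {"offset": [0, 0, 0], "delta_rot": [0, 0, 0]},
    {"offset": [0, 0, 0], "delta_rot": [0, 0, 0]},
    {"offset": [0, 0, 0], "delta_rot": [0, 0, 0]},
    {"offset": [0, 0, 0], "delta_rot": [0, 0, 0]}
  ],
  "jaw": 0
}}

```text
t: 11.35
tool_pos: [547.6, 140.5, 100.8]
ee_rot: [0.427, 0.564, -0.427, 0.564]
wrist_force: [-0.0, -0.2, -0.8]
finger_gap: 85.3
```

Emit:
{"method": "servo_tool", "body": {
  "motion": [
    {"offset": [-8, 0, 0], "delta_rot": [0, 0, 0]},
    {"offset": [-25, 0, 0], "delta_rot": [0, 0, 0]},
    {"offset": [-50, 0, 0], "delta_rot": [0, 0, 0]},
    {"offset": [-85, 0, 0], "delta_rot": [0, 0, 0]},
    {"offset": [-120, 0, 0], "delta_rot": [0, 0, 0]},
    {"offset": [-145, 0, 0], "delta_rot": [0, 0, 0]},
    {"offset": [-150, 0, 0], "delta_rot": [0, 0, 0]},
    {"offset": [-150, 0, 0], "delta_rot": [0, 0, 0]}
  ]
}}

```text
t: 12.15
tool_pos: [548.0, 140.6, 251.8]
ee_rot: [0.427, 0.563, -0.426, 0.564]
wrist_force: [0.2, -1.2, 0.1]
finger_gap: 85.6
```

Emit:
{"method": "servo_tool", "body": {
  "motion": [
    {"offset": [0, -15, 20], "delta_rot": [0, 0, 0]},
    {"offset": [0, -40, 50], "delta_rot": [0, 0, 0]},
    {"offset": [0, -65, 80], "delta_rot": [0, 0, 0]},
    {"offset": [0, -80, 100], "delta_rot": [0, 0, 0]},
    {"offset": [0, -80, 100], "delta_rot": [0, 0, 0]},
    {"offset": [0, -80, 100], "delta_rot": [0, 0, 0]}
  ]
}}

```text
t: 12.75
tool_pos: [496.9, 22.7, 249.2]
ee_rot: [0.427, 0.564, -0.428, 0.562]
wrist_force: [1.2, 0.2, 0.4]
finger_gap: 85.5
```

Run:
```python
from h import *
import pickle
im=get_image('scene');save('s8',im['frame'][190:310,130:270],5)
S=im
T=get_image('top');save('t8',T['frame'][130:270,125:400],2.9)
im=get_image('wrist');save('w8',im['frame'],1.4)
pickle.dump((S,T,im),open('f.pkl','wb'))
s=sensors.get_state();print(s['t'],s['tool_pos'],s['wrist_force'],s['finger_gap'])
a=math.radians(15.7);e=np.array([math.cos(a),math.sin(a),0])
for n,c in (('home',0),):
  for k in (-55,55):
    X=np.array([547.3,140.3,122])+k*e
    print(k,'scene crop',(proj(S,X)-[130,190])*5,'wrist*1.4',proj(im,X,1)*1.4,'top crop',(proj(T,X)-[125,130])*2.9)
```

```text
12.9 [497.56045933  23.5021391  250.08137766] [0.65851259 0.20588914 0.7834041 ] 85.24768724607948
-55 scene crop [507.42140707 143.90485348] wrist*1.4 [226.04447001 241.11883322] top crop [269.35944405 213.93397905]
55 scene crop [336.77063812  50.55429547] wrist*1.4 [218.45308112  58.13619297] top crop [236.91093174  80.19459366]
```

View pics/s8.png

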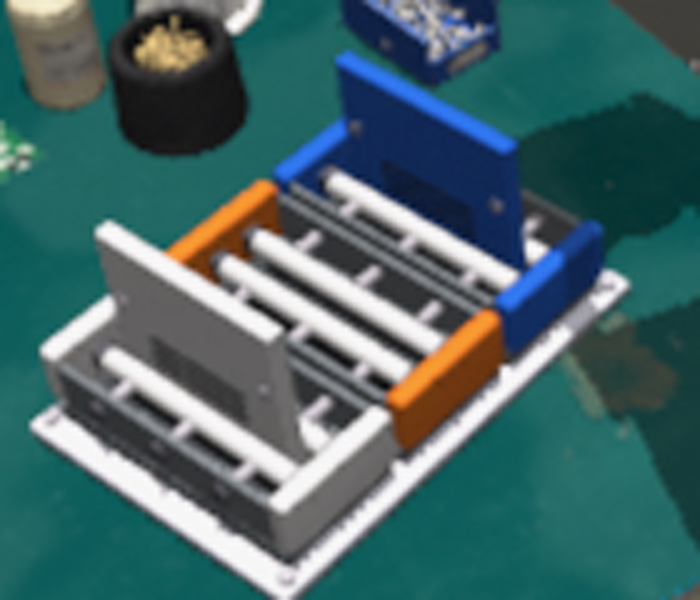

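View pics/w8.png

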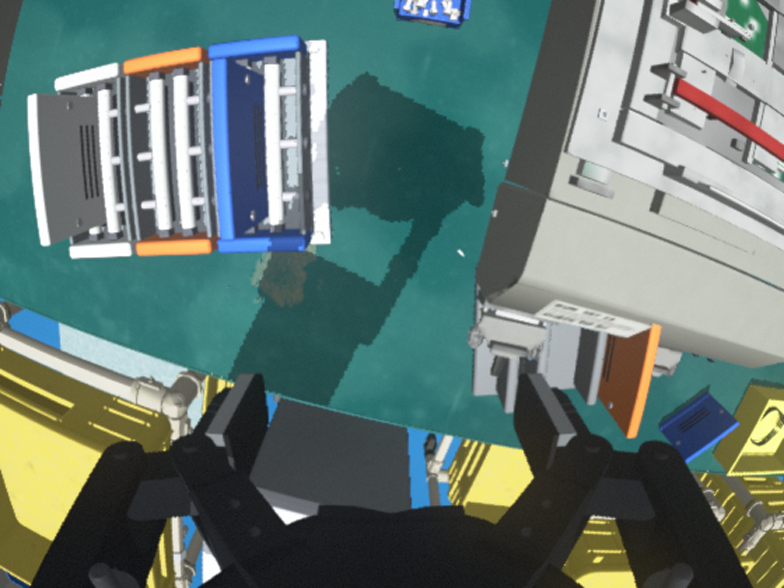

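View pics/t8.png

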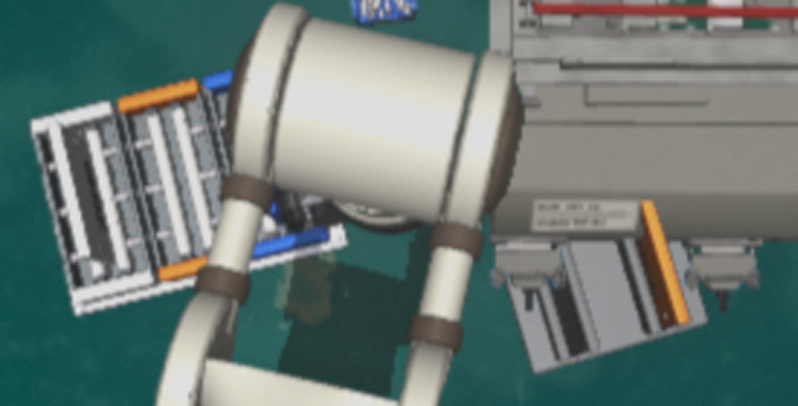

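Run:
```python
from h import *
import pickle
S,T,im=pickle.load(open('f.pkl','rb'))
a=math.radians(15.7);e=np.array([math.cos(a),math.sin(a),0]);n=np.array([-math.sin(a),math.cos(a),0])
for k in (-55,55):
    X=np.array([547.3,140.3,122])+k*e+150*n
    print('white home',k,(proj(S,X)-[130,190])*5,proj(im,X,1)*1.4)
    print('5 mm higher',(proj(S,X+[0,0,5])-[130,190])*5)
f=S['frame'][190:310,130:270]
save('s8a',f[30:75,10:70],12);save('s8b',f[5:40,60:110],12)
```

```text
white home -55 [274.31207235 333.47927013] [ 44.84812555 248.65631271]
5 mm higher [272.75082002 325.51800132]
white home 55 [ 99.38446185 223.21942193] [31.12853481 96.7849007 ]
5 mm higher [ 97.30826849 215.25524087]
```

View pics/s8a.png

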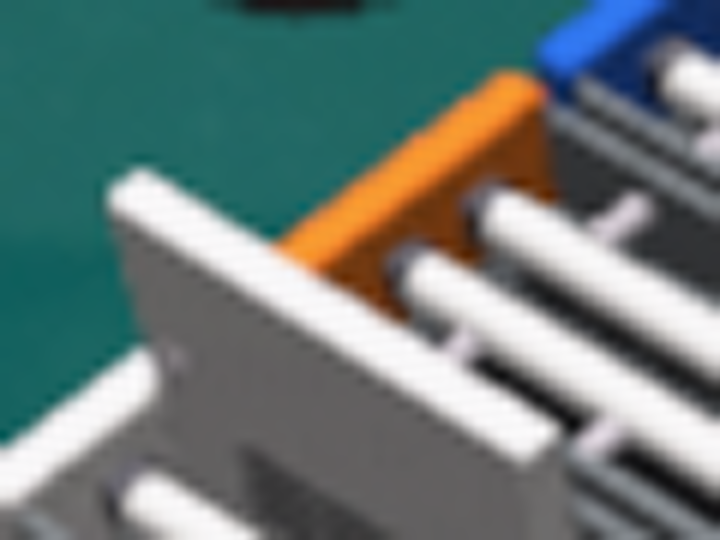

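View pics/s8b.png

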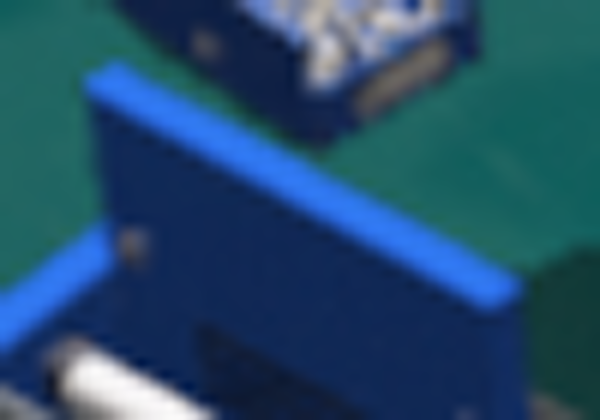

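```bash
python3 -c "
from rig import job_done;print(job_done())"
```

```text
the job is handed in; nothing more can be done
None
```

The blue panel is home in the blue-ended slot, released and standing upright, and the job was handed in at about 13 s of the 34 s allowed. I took the full-size blue panel from the stand; the small blue one on the bench, about 72 mm wide, was the look-alike.

- **Insertion:** The panel took about 10 N at the rollers. They then pulled it in, and it stopped firmly at floor height. The last push reached about 22 N at the wrist, above the 5 to 10 N you suggested but well under the limits.
- **Height and upright:** In the final scene picture, the blue panel's top edge sits at the same height as the white panel's, to within about 1 mm. It stands parallel to the white panel.
- **Centring:** Along the slot it is centred to within about 3 mm.
- **Other panels:** The orange panel is still in the stand and the white one is still in its slot. The gripper was open and clear of everything.
- **Disagreements:** The scene picture showed the top edge about 1 px from where I predicted it. The network's slot point was 2 to 7 mm from my measurement of the rollers. I went by the rollers, because their measured spacing came out at 22.0 to 22.1 mm against the stated 22 mm.

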